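# Ready the falling-ball run: seat the funnel, present the ball in its dish

### The arm

A 6-joint arm with a two-finger parallel gripper is mounted at the origin on the work surface. World frame = base frame: x ahead of the robot, y to its left, z up, the work surface at z = 0. Lengths are in mm, angles in rad, forces in N, time in s.
With the tool pointing down it reaches from about 350 to 875 mm from the base axis. Payload 4.2 kg.
Tool frame: the origin (TCP) lies where the fingers leave the gripper's body, on its centre line; the fingertips stand 73 mm ahead of it and the grasp point (between the pads) lies 54 mm ahead of it; z points along the fingers, y is the direction in which the jaws open and shut (so a half turn about z gives the same grasp; the last joint's range is limited). The gripper opens to 85 mm and grips with 20 to 120 N. Pads are 22 mm wide; open, the fingers measure 114 mm over their backs; the gripper's body (76 mm by 85 mm) begins 54 mm behind the grasp point. The pads swing forward as they close: fully open they stand 13 mm farther back than shut.
Start: joints at [1.487, 0.385, 0.008, 0, -1.194, -0.259], TCP at [210.046, 588.626, 303.912] pointing down, gripper open.
Joint ranges: [-3.14, 3.14], [-1.21, 2.06], [-1.07, 1.41], [-3.16, 2.05], [-2.99, -0.16], [-3.1, 3.1]. Speed limits (rad/s): [2.79, 2.79, 3.14, 3.14, 3.14, 3.14].

### API

Orientations are given as a unit quaternion [x, y, z, w].
In Python, from bench import arm gives the robot as it stands.
- The arm moves only by the tool apply_moves, never from a script. Its argument "increments" is a list that holds one entry, the list of rows, each a list of 7 numbers: the shift along the tool's x, y, z scaled (see below), then the turn, a rotation vector about the tool's x, y, z scaled (see below), then the gripper's target within -1 to 1 (fully open at 1, half-way at 0, shut at -1). A call has 1 to 10 rows; each row is the pose to reach, as a shift and turn from the pose commanded when the call began, along the tool's axes at that moment; what a row does not reach only later rows make up. The controller multiplies each number of a shift by 100 mm and each number of a turn by 0.5 rad. A row lasts 1/10 s, in which the tool goes at most 50 mm and 8.59 degrees, less where a joint would pass 70% of its speed; a pose out of reach is approached as far as the arm can. A call with a number of a shift or a turn outside -1 to 1 is refused whole. A call with a gripper value outside its range is refused whole. The fingers move at their own pace and stop on an object; the grip force is fixed at half the most. Time passes only in rows, so rows that repeat a pose let the fingers close. It gives the time, the measured TCP pose, the force and the opening at its end, in the units of the state.
- arm.read_state(): the state, without advancing time (a new reading comes with each control period).
- arm.get_image(name): name is "scene" or "top"; returns a dict with "img" (384x512x3 uint8, red, green, blue), "fx", "fy", "cx", "cy" (pixels), "k1" (the pictures are not rectified: a ray, as slopes to the right and down, at radius r is drawn at 1 + k1 r^2 times it, then the intrinsics apply), "pose" (4x4, takes a point from camera to world coordinates). Camera axes: x right, y up, looking along -z (the intrinsics and any distortion apply to the point x, -y, -z); pixel columns grow to the right and rows downward; lengths in mm; the calibration is good to about 2 mm. A picture is of the moment at which its call begins. There is no depth.
- arm.job_done(): hands the job in, once; it reports no verdict.
Trained networks look in a picture, given as the dict that the camera call returned (one of the last four; its "shot" number tells which), for a name from the list of things; names that differ only in an ending like _2 or _b are one class to them, and where a whole thing is asked for, a point or a joint stands for the part that bears it (a point fixed in the world has none). Each returns a list of dicts, best first, with "conf" (0 to 1); they miss things now and then, are a little off and sometimes report something else, mostly with a low value. They report only what shows in the picture. A call takes as long as a camera call. They do not tell look-alikes from the thing itself.
- arm.outline_of(label, picture): "pixels" (384x512 bool, what is visible of it) and "box" ([centre column, centre row, width, height] in pixels, round what is visible of it).
- arm.mark_of(label, picture): "at" ([column, row] in pixels: a listed point, or the origin of a listed thing).
The state is a dict: "clock": time; "joints": joint angles; "joint_vel": joint speeds; "joint_efforts": joint torques, N m; "position": TCP position; "ee_rot": TCP orientation; "contact_force": force on the tool from outside, world axes, zero at the start; "wrist_torque": the same for the moment, N m; "gripper_width": finger opening in mm.
Only numpy, scipy, OpenCV 4.12 (cv2) and the standard library are available. Lean on these libraries where they do the work, as an engineer would, in place of code of your own. Each camera call takes 0.05 s, during which the arm holds its last target.

### The job

Set the blue powder funnel from its wooden block into the mouth of the clamped glass jar, spigot down and wide mouth up, until its shoulder sits flat on the jar's rim, and let go of it. Then pick up the porcelain dish with the steel ball in it and, keeping the dish level and the ball in its middle all the way, swing it round about a quarter turn and present it at the open side of the jar: pouring lip pointing straight at the stand's rod and a few centimetres above the middle of the funnel, ready to tip on the timekeeper's signal. Finish while holding it there, still and level and touching neither funnel nor jar, and leave the two flasks, the beaker and the timer where they are.

Things in the scene. Friction and masses are not known exactly. Their poses are not given: they have to be found in the camera images.
- jar: Retort stand with clear glass jar clamped on its dark base plate, all fixed. Origin on the jar's axis at bench level; z up; +x from jar to rod. Base plate 210 x 125 x 8 mm, x = -60 to 150 mm; rod 12 mm thick, 360 mm tall at x = 125 mm; clamp 105 mm up, between rod and jar. Jar tube 50 mm outside, bore 44 mm, flat rim flange 66 mm wide, 5 mm thick, top 158 mm above the bench. Open side: -x.
- jar_mouth (a point): Centre of the jar's mouth, level with the top face of its rim, 158 mm above the bench.
- funnel_block: Fixed brown wooden block, 90 x 90 x 35 mm, with a hole of 44 mm diameter in the middle, in which the funnel is parked. Origin at the centre of its underside.
- funnel: Loose blue plastic funnel, 66 mm tall, 45 g (varies), parked spigot down in the block. Origin on its axis at the spigot's lower end, z towards the wide mouth. Hollow spigot 38 mm across (tip tapers to 33 mm) up to z = 24 mm; flat shoulder 58 mm across, z = 24 to 28; cone to 64 mm across at z = 50; upright round rim band 64 mm outside, z = 50 to 66, wall 2.5 mm, to be gripped from outside.
- funnel_shoulder (a point): Point on the funnel's axis at the underside of its shoulder (24 mm above the funnel's origin); it coincides with jar_mouth when the funnel is fully home in the jar.
- funnel_rim (a point): Centre of the funnel's wide mouth, level with its top edge, 66 mm above the funnel's origin and 42 mm above the shoulder's underside.
- dish: Loose white porcelain dish on the bench, 160 g (varies by a quarter): round bowl 96 mm across, 34 mm high, foot 54 mm; pouring lip at +x, handle at -y. Origin under the foot's centre, z up. Handle: level straight bar 14 mm wide, 14 mm high (z = 20 to 34 mm), out to y = -110 mm, free beyond y = -50. Inside: flat floor of 15 mm radius 7 mm above the underside, walls rising ever more steeply.
- dish_center (a point): Middle of the dish, 17 mm above the foot's underside: where the ball's centre is when it rests in the middle.
- dish_lip (a point): Tip of the pouring lip, 55 mm from the dish's axis along the dish's +x, 31 mm above the foot's underside.
- dish_handle (a point): Grip point on the handle's centre line, 88 mm from the dish's axis along the dish's -y, 27 mm above the foot's underside.
- ball_center (a point): Centre of the polished steel ball, 20 mm in diameter, about 33 g, which lies loose in the middle of the dish and rolls when the dish is tilted more than about 6 degrees or jerked.
- flask_blue: Bystander: stoppered volumetric flask with blue-green contents, 68 mm in diameter, 172 mm tall, in a fixed yellow tray (180 x 220 x 30 mm) at the left. Origin at the centre of its underside.
- flask_yellow: Bystander: stoppered volumetric flask with yellow contents, 61 mm in diameter, 155 mm tall, in the same yellow tray. Origin at the centre of its underside.
- beaker: Bystander: small empty glass beaker, 56 mm in diameter, 70 mm tall, standing to the right of the dish. Origin at the centre of its underside.
- timer: Bystander: grey bench timer lying flat, 70 x 62 x 18 mm with three coloured buttons, near the robot. Origin at the centre of its underside.
Not all that is in view belongs to the job. Of the things that look like the dish, the largest one is meant.

How it is judged (in metres and radians):
On the way, in this order (a step that is already met when the one before it is completed fails the run):
1. the funnel sits fully home in the jar's mouth, wide mouth up, let go of (horizontal distance between funnel_shoulder and jar_mouth below 0.006 m and z of funnel_shoulder in the frame of jar_mouth below 0.003 m and angle between funnel's own z axis and vertical below 0.07 rad and contact force between the fingers and funnel below 0.1 N), for 0.2 s.
2. the dish is up off the bench, level, in the gripper, with the ball in its middle (height (world z) of dish above 0.03 m and angle between dish's own z axis and vertical below 0.2 rad and contact force between the fingers and dish above 1 N and distance between ball_center and dish_center below 0.02 m), for 0.2 s.
At the end, for the whole second after the job is handed in: Funnel home and upright in the jar (6 mm off axis, 3 mm high, 4 deg), let go. Dish held still, touching neither, level to 5.7 deg, on the side away from the rod, lip aimed at it within 14 deg, 20 mm from the funnel's axis and 15-80 mm above its edge; ball within 12 mm of the dish's middle (all of step 1 and contact force between the fingers and dish above 1 N and contact force between dish and funnel below 0.1 N and contact force between dish and jar below 0.1 N and angle between dish's own z axis and vertical below 0.1 rad and horizontal distance between dish_lip and funnel_rim below 0.02 m and z of dish_lip in the frame of jar_mouth between 0.057 and 0.122 m and angle between the x axis of dish and the x axis of jar, either way round below 0.25 rad and x of dish in the frame of jar below -0.03 m and distance between ball_center and dish_center below 0.012 m and linear speed of dish below 0.02 m/s and angular speed of dish below 0.15 rad/s); the arm keeps its last pose, push and grip.
It fails at once if the ball rolls more than 20 mm from the middle of the dish (distance between ball_center and dish_center above 0.02 m).
It fails at once if the dish is tilted by more than 11 degrees (angle between dish's own z axis and vertical above 0.2 rad).
It fails at once if a flask, the beaker or the timer is moved more than 15 mm or tipped (distance of any of flask_blue, flask_yellow, beaker, timer from where it was at the start of the episode above 0.015 m or angle between any of flask_blue, flask_yellow, beaker's own z axis and vertical above 0.3 rad).
It also fails if it takes over 64 s, if anything falls off the work surface, if the arm or the gripper's body presses on something with over 40 N, if the wrist force passes 120 N, or if a joint passes its speed limit or range.

## Working session

There is one attempt and no reset: what is moved stays moved. The work goes in short steps, Python scripts to look and compute and a tool call to move; the robot and the scene stay as the last step left them, time stands still between calls to the robot, and variables do not carry over. Pictures are saved under pics/ and viewed, and the job is handed in when it is done.

Besides the shell and the picture viewer there is one more tool, called after "Call:" as a command line: name --argument value ..., lists and objects as JSON in quotes. apply_moves: Moves the arm, as the interface text tells. Shifts and turns lie within -1 to 1; 1 stands for 100 mm of shift or 0.5 rad of turn. Its arguments: {"type":"object","properties":{"increments":{"type":"array"}},"required":["increments"]}

```bash
ls; mkdir -p pics; cat > h.py <<'E'
import numpy as np, cv2
from bench import arm
def save(p,n,crop=None,s=1):
    im=p["img"][:,:,::-1]
    if crop: x0,y0,x1,y1=crop; im=im[y0:y1,x0:x1]
    im=cv2.resize(im,None,fx=s,fy=s,interpolation=cv2.INTER_CUBIC) if s!=1 else im
    cv2.imwrite("pics/"+n,im)
def ray(p,uv):
    d=np.array([(uv[0]-p["cx"])/p["fx"],(uv[1]-p["cy"])/p["fy"]]);s=d.copy()
    for _ in range(20): s=d/(1+p["k1"]*(s@s))
    T=np.array(p["pose"]);v=T[:3,:3]@np.array([s[0],-s[1],-1]);return T[:3,3],v/np.linalg.norm(v)
def at_z(p,uv,z):
    o,v=ray(p,uv);return o+v*(z-o[2])/v[2]
def proj(p,P):
    T=np.array(p["pose"]);c=T[:3,:3].T@(np.array(P,float)-T[:3,3]);s=np.array([c[0],-c[1]])/-c[2]
    s=s*(1+p["k1"]*(s@s));return np.array([p["cx"]+p["fx"]*s[0],p["cy"]+p["fy"]*s[1]])
def tri(a,ua,b,ub):
    o1,v1=ray(a,ua);o2,v2=ray(b,ub)
    t=np.linalg.lstsq(np.c_[v1,-v2],o2-o1,rcond=None)[0]
    A=o1+v1*t[0];B=o2+v2*t[1];return (A+B)/2,np.linalg.norm(A-B)
E
python3 - <<'E'
from h import *
S=arm.get_image("scene");T=arm.get_image("top")
save(S,"s0.png",s=1.5);save(T,"t0.png",s=1.5)
for n,p in(("s",S),("t",T)):
    print(n,p["fx"],p["k1"],np.round(p["pose"],2).tolist())
    for l in "jar jar_mouth funnel_block funnel funnel_shoulder funnel_rim dish dish_center dish_lip dish_handle ball_center flask_blue flask_yellow beaker timer".split():
        print(l,[(np.round(d["at"],1).tolist(),round(d["conf"],2)) for d in arm.mark_of(l,p)[:3]])
print(arm.read_state())
E
```

```text
pics
s 474.0771321168762 -0.17522830292847988 [[0.07, -0.66, 0.75, 1448.77], [1.0, 0.04, -0.05, -88.77], [0.0, 0.75, 0.66, 884.96], [0.0, 0.0, 0.0, 1.0]]
jar [([266.9, 251.1], 0.89)]
jar_mouth [([270.0, 205.8], 0.64)]
funnel_block [([353.8, 197.2], 0.72)]
funnel [([355.0, 190.7], 0.75), ([184.9, 231.1], 0.48)]
funnel_shoulder [([357.0, 185.1], 0.75)]
funnel_rim [([359.0, 175.4], 0.57)]
dish [([203.7, 286.6], 0.87), ([120.4, 214.6], 0.78), ([182.9, 237.8], 0.65)]
dish_center [([185.2, 231.2], 0.97), ([202.6, 285.5], 0.91), ([120.4, 213.6], 0.58)]
dish_lip [([209.5, 290.0], 0.97), ([134.4, 205.5], 0.8), ([164.5, 234.1], 0.71)]
dish_handle [([172.8, 204.3], 0.87), ([130.3, 222.2], 0.83), ([179.7, 287.1], 0.75)]
ball_center [([183.0, 230.7], 0.51)]
flask_blue [([376.2, 255.5], 0.98)]
flask_yellow [([411.8, 239.8], 0.81)]
beaker [([105.1, 257.1], 0.62)]
timer [([274.9, 178.1], 0.63), ([356.8, 187.0], 0.15)]
t 405.0697031438282 -0.10690937299880884 [[-0.0, 0.99, -0.11, 466.66], [-1.0, -0.0, 0.02, 4.74], [0.02, 0.11, 0.99, 1209.95], [0.0, 0.0, 0.0, 1.0]]
jar [([250.7, 167.9], 0.64), ([332.7
[... 770 characters left out ...]
': array([ 1.48661422e+00,  3.84707153e-01,  7.84714343e-03, -8.19408972e-06,
       -1.19399384e+00, -2.58592254e-01]), 'joint_vel': array([ 7.63830187e-04, -1.65284337e-03,  1.53205437e-03,  1.58495469e-03,
        2.98573464e-07, -1.00369421e-03]), 'joint_efforts': array([ 4.25698005e-06, -3.92082202e+01,  1.88619250e+01,  4.19064581e+00,
       -4.28600679e-04,  1.10255186e-06]), 'position': array([210.03406153, 588.61084136, 303.88580657]), 'ee_rot': array([ 9.85348874e-01, -1.70550857e-01, -1.29028215e-06,  2.89822600e-05]), 'contact_force': array([-1.24853699, -0.46387413,  0.29114494]), 'wrist_torque': array([-0.04836156,  0.03966976, -0.02045966]), 'gripper_width': 85.4011115952376}
```

View pics/s0.png

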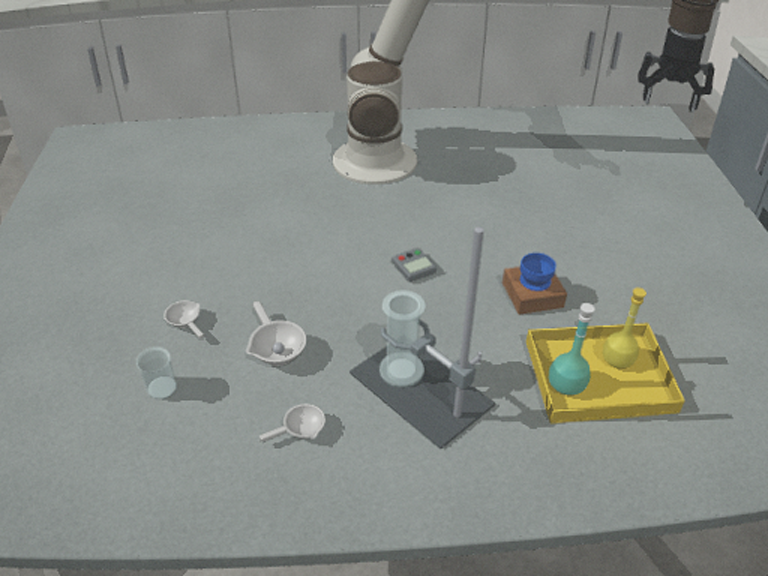

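View pics/t0.png

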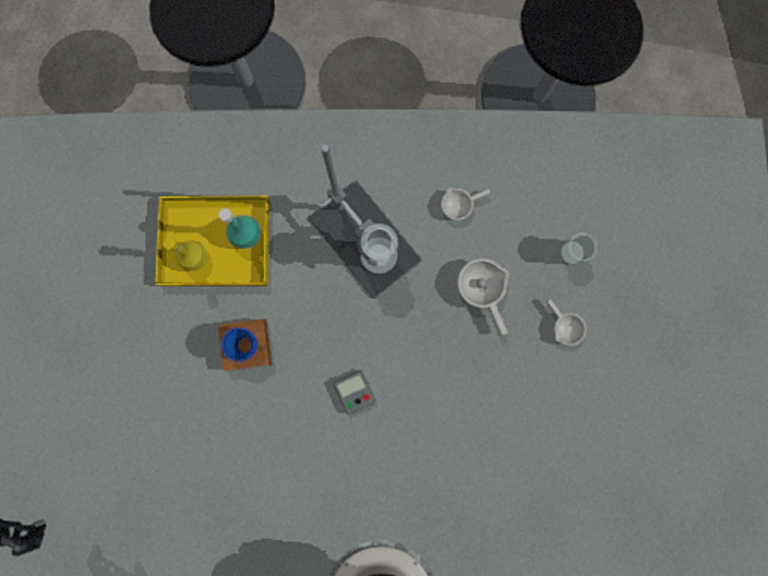

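Dish look-alikes, in scene pixels: the large dish with the ball at (185,229), small dishes at (121,211) and (203,283). I choose the largest, (185,229), which is the one holding the ball. I'll check it in a crop and measure.

```bash
python3 - <<'E'
from h import *
import pickle
S=arm.get_image("scene");T=arm.get_image("top")
pickle.dump((S,T),open("p0.pkl","wb"))
a=S["img"][195:265,150:300];b=T["img"][120:235,225:355]
save(S,"c1.png",(150,190,250,250),6);save(T,"c2.png",(225,130,355,230),6)
m={"jar_mouth":((270,205.8),(251.5,165.3),158),"f_sh":((357,185.1),(164.6,231.8),35),"f_rim":((359,175.4),(158.5,230.3),77),"dcen":((185.2,231.2),(318.7,185.9),17),"dlip":((164.5,234.1),(335.4,183.3),31),"dhan":((172.8,204.3),(332.3,215.3),27),
"beaker":((105.1,257.1),(382.3,168.2),0),"timer":((274.9,178.1),(237,261.8),0),"block":((353.8,197.2),(164.3,230.4),0)}
for k,(u,v,z) in m.items():
    P,e=tri(S,u,T,v);print(k,P.round(0),round(e,1),"S@z",at_z(S,u,z).round(0)[:2],"T@z",at_z(T,v,z).round(0)[:2])
for n,p in(("S",S),("T",T)):
    for l in("funnel","dish","jar","funnel_block"):
        print(n,l,[(np.round(d["box"],1).tolist(),int(d["pixels"].sum()),round(d["conf"],2)) for d in arm.outline_of(l,p)[:3]])
    hsv=cv2.cvtColor(p["img"],cv2.COLOR_RGB2HSV);mk=((hsv[...,0]>105)&(hsv[...,0]<125)&(hsv[...,1]>120)).astype(np.uint8)
    ys,xs=np.nonzero(mk);print("blue",len(xs),xs.min(),xs.max(),ys.min(),ys.max())
print(arm.read_state()["clock"])
E
```

```text
jar_mouth [660.   5. 142.] 1.7 S@z [677.   4.] T@z [657.   4.]
f_sh [485. 261.  40.] 11.4 S@z [480. 269.] T@z [485. 256.]
f_rim [488. 265.  77.] 1.7 S@z [488. 266.] T@z [488. 264.]
dcen [ 619. -198.   28.] 5.9 S@z [ 608. -202.] T@z [ 620. -197.]
dlip [ 626. -248.   28.] 7.4 S@z [ 628. -252.] T@z [ 626. -244.]
dhan [ 531. -233.   40.] 4.6 S@z [ 516. -238.] T@z [ 532. -233.]
beaker [ 676. -398.    7.] 3.4 S@z [ 669. -402.] T@z [ 677. -398.]
timer [397.  48.   3.] 1.5 S@z [393.  49.] T@z [396.  47.]
block [489. 264.  -2.] 2.1 S@z [491. 262.] T@z [489. 264.]
S funnel [([358.9, 181.7, 21.2, 27.4], 477, 0.84)]
S dish [([183.8, 221.9, 39.5, 45.9], 1016, 0.86), ([119.8, 209.9, 22.1, 23.1], 309, 0.78), ([195.8, 284.2, 42.2, 28.7], 527, 0.73)]
S jar [([281.5, 224.6, 99.8, 146.1], 5492, 0.8)]
S funnel_block [([356.8, 193.4, 42.0, 30.1], 787, 0.78), ([183.2, 221.3, 40.1, 43.0], 915, 0.64)]
blue 447 347 369 169 193
T funnel [([161.2, 230.6, 25.5, 27.6], 334, 0.55)]
T dish [([322.8, 199.1, 33.6, 52.8], 910, 0.95), ([311.6, 135.9, 25.8, 18.7], 344, 0.69), ([377.4, 216.1, 25.2, 30.4], 410, 0.57)]
T jar [([242.1, 148.9, 70.3, 99.0], 3012, 0.69)]
T funnel_block [([164.9, 232.1, 35.7, 36.7], 634, 0.66)]
blue 368 1 403 6 364
2.1
```

View pics/c1.png

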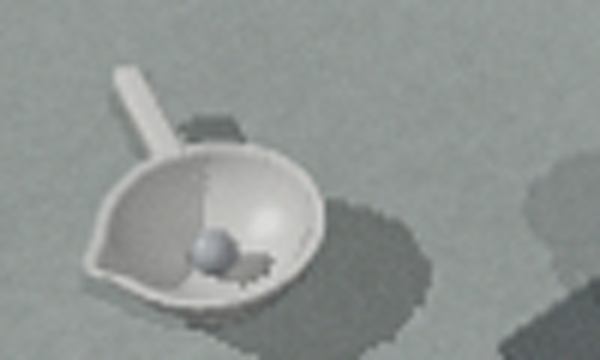

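View pics/c2.png

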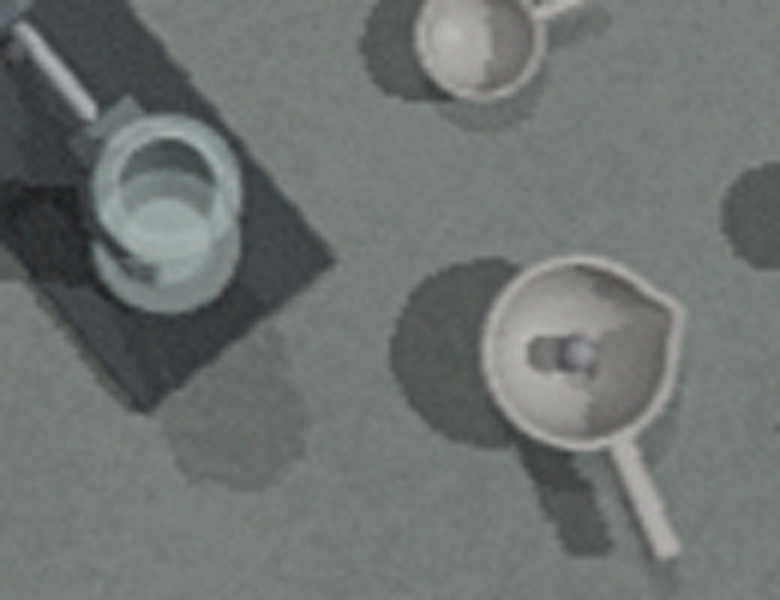

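The crops show the large dish with the steel ball: scene (185,232), lip at (165,235), handle up to (171,202); top lip at (338,181), handle end at (336,222). Next I'll refine by overlaying models.

```bash
cat > ov.py <<'E'
from h import *
import pickle
def circ(c,z,r,n=72):
    t=np.linspace(0,2*np.pi,n);return np.c_[c[0]+r*np.cos(t),c[1]+r*np.sin(t),np.full(n,z)]
def draw(p,curves,name,crop,s):
    x0,y0,x1,y1=crop
    im=cv2.resize(np.ascontiguousarray(p["img"][y0:y1,x0:x1,::-1]),None,fx=s,fy=s,interpolation=cv2.INTER_CUBIC)
    for C,col in curves:
        q=np.array([proj(p,P) for P in C]);q=((q-[x0,y0]+.5)*s-.5).round().astype(np.int32)
        cv2.polylines(im,[q.reshape(-1,1,2)],False,col,1)
    cv2.imwrite("pics/"+name,im)
def jarc(c,yaw):
    u=np.array([np.cos(yaw),np.sin(yaw)]);w=np.array([-u[1],u[0]]);c=np.array(c)
    R=lambda x,y,z:np.r_[c+u*x+w*y,z]
    pl=np.array([R(-60,-62.5,8),R(150,-62.5,8),R(150,62.5,8),R(-60,62.5,8),R(-60,-62.5,8)])
    rod=np.array([R(125,0,8),R(125,0,360)])
    return [(circ(c,158,33),(0,0,255)),(pl,(0,255,255)),(rod,(255,0,255))]
def dishc(c,yaw,z=0):
    u=np.array([np.cos(yaw),np.sin(yaw)]);w=np.array([-u[1],u[0]]);c=np.array(c)
    R=lambda x,y,zz:np.r_[c+u*x+w*y,z+zz]
    h=np.array([R(-7,-46,34),R(-7,-110,34),R(7,-110,34),R(7,-46,34)])
    return [(circ(c,z+34,48),(0,0,255)),(h,(0,255,0)),(np.array([R(0,0,31),R(55,0,31)]),(255,0,0)),(circ(c,z,27),(0,255,255))]
def func(c,z0):
    return [(circ(c,z0+66,32),(0,255,255)),(circ(c,z0+50,32),(0,200,0)),(circ(c,z0+24,29),(0,0,255))]
E
cat > fit.py <<'E'
from ov import *
import sys
from scipy.optimize import least_squares
S,T=pickle.load(open("p0.pkl","rb"))
# plate corners etc. measured px
f=lambda x,y,x0,y0,s:((x+.5)/s-.5+x0,(y+.5)/s-.5+y0)
# dish: white mask fits
def mask(p,box,f):
    x0,y0,x1,y1=box;return f
jc,jy=(658,4),0.5
print("T jar",at_z(T,(252.4,161.1),158).round(1),"S jar",at_z(S,(269.6,202.8),158).round(1))
print("T rod base/top", at_z(T,f(334,193,0,0,1.5),105).round(0), at_z(T,f(325,148,0,0,1.5),360).round(0),"S",at_z(S,f(478,231,0,0,1.5),360).round(0),at_z(S,f(458,414,0,0,1.5),8).round(0))
pl=[at_z(T,f(145,412,225,130,6),8),at_z(T,f(335,262,225,130,6),8),at_z(T,f(357,181,0,0,1.5),8),at_z(T,f(308,216,0,0,1.5),8)]
pl=np.array(pl)[:,:2];print(pl.round(0).tolist())
print("yaws",[np.degrees(np.arctan2(*(b-a)[::-1])).round(1) for a,b in((pl[0],pl[3]),(pl[1],pl[2]),(pl[0],pl[1]),(pl[3],pl[2]))])
# dish
cen=[at_z(T,f(580,353,225,130,6),34)]
he=[at_z(T,f(668,556,225,130,6),34)];li=at_z(T,f(684,312,225,130,6),31)
print("dish",cen,he,li)
print("dishS han",at_z(S,f(126,68,150,190,6),34),"lip",at_z(S,f(86,272,150,190,6),31))
E
python3 fit.py
```

```text
T jar [668.1   1.5 158. ] S jar [667.5   3.6 158. ]
T rod base/top [771.  85. 105.] [768.  80. 360.] S [758.  81. 360.] [763.  82.   8.]
[[584.0, 12.0], [660.0, -83.0], [823.0, 45.0], [750.0, 144.0]]
yaws [np.float64(38.5), np.float64(38.2), np.float64(-51.7), np.float64(-53.6)]
dish [array([ 610.42107606, -201.09609083,   34.        ])] [array([ 510.82440194, -242.32964825,   34.        ])] [ 631.10789569 -253.83593498   31.        ]
dishS han [ 509.54938842 -243.30347319   34.        ] lip [ 630.81636622 -253.02911403   31.        ]
```

```bash
python3 - <<'E'
from ov import *
S,T=pickle.load(open("p0.pkl","rb"))
C=jarc((667.8,2.5),np.radians(38.4))+dishc((610.5,-201),np.radians(-67.7))+func((488.5,264.5),11)
a=[]
for n,p,cr,s in(("a",S,(330,150,400,220),5),("b",T,(130,200,200,260),5),("c",S,(150,140,350,310),4),("d",T,(195,90,365,230),4.5)):
    draw(p,C,f"o_{n}.png",cr,s)
a=cv2.imread("pics/o_a.png");b=cv2.imread("pics/o_b.png");h=min(len(a),len(b));cv2.imwrite("pics/o_ab.png",np.hstack([a[:h],b[:h]]))
E
```

```text
(no output)
```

View pics/o_ab.png

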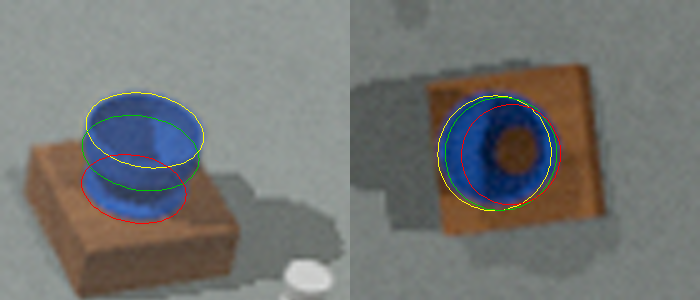

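View pics/o_c.png

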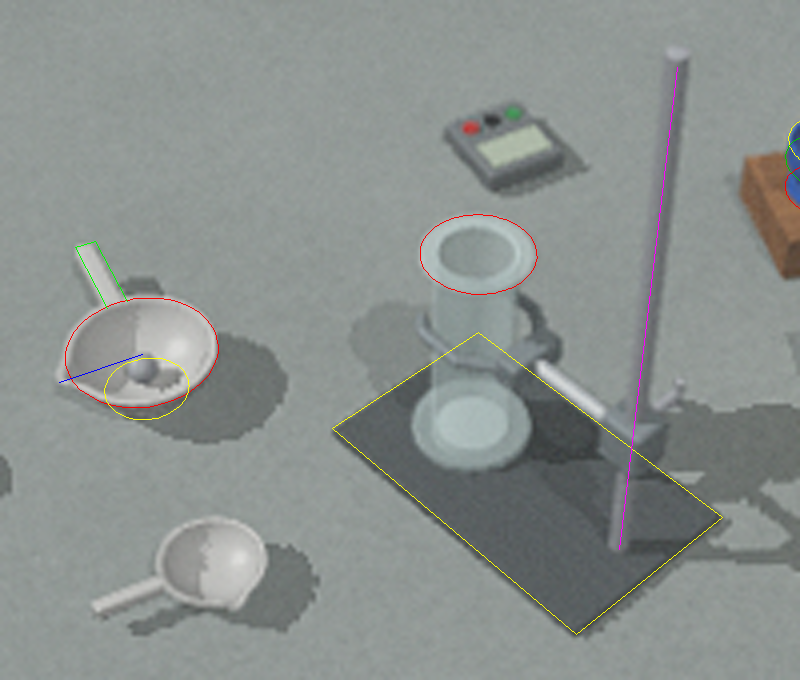

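View pics/o_d.png

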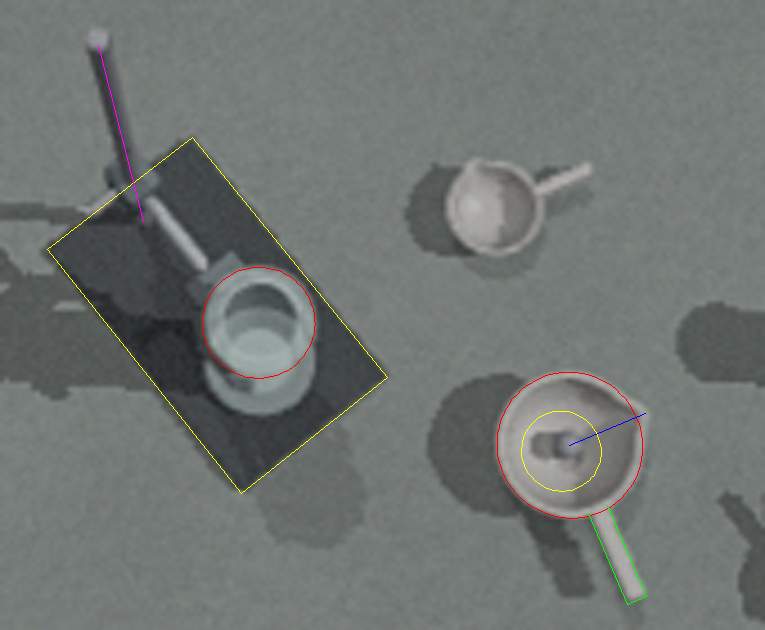

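Call:
apply_moves --increments '[[[0.45,0.26,0.1,0,0,0,1],[0.93,0.53,0.2,0,0,0,1],[0.93,0.53,0.2,0,0,0,1]]]'

```text
clock: 2.4
position: [281.5, 503.7, 283.0]
ee_rot: [0.985, -0.172, -0.0, 0.002]
contact_force: [-0.3, -0.4, 0.7]
gripper_width: 85.6
```

Call:
apply_moves --increments '[[[0.45,0.26,0.1,0,0,0,1],[0.93,0.53,0.2,0,0,0,1]]]'

```text
clock: 2.6
position: [344.3, 432.5, 265.6]
ee_rot: [0.986, -0.17, 0.0, -0.001]
contact_force: [-0.1, -0.7, -0.1]
gripper_width: 85.3
```

Call:
apply_moves --increments '[[[0.45,0.26,0.1,0,0,0,1],[0.93,0.53,0.2,0,0,0,1]]]'

```text
clock: 2.8
position: [408.8, 357.2, 247.2]
ee_rot: [0.985, -0.17, 0.0, -0.0]
contact_force: [0.3, 0.1, 0.2]
gripper_width: 85.9
```

Call:
apply_moves --increments '[[[0.4,0.26,0.1,0,0,0,1],[0.92,0.53,0.2,0,0,0,1],[0.92,0.53,0.2,0,0,0,1],[0.92,0.53,0.2,0,0,0,1],[0.92,0.53,0.2,0,0,0,1]]]'

```text
clock: 3.3
position: [476.7, 278.3, 227.4]
ee_rot: [0.985, -0.17, 0.0, -0.0]
contact_force: [-0.1, -0.3, 0.4]
gripper_width: 85.5
```

Call:
apply_moves --increments '[[[0.16,0.09,0.2,0,0,0,1],[0.16,0.09,0.45,0,0,0,1],[0.16,0.09,0.45,0,0,0,1],[0.16,0.09,0.45,0,0,0,1]]]'

```text
clock: 3.7
position: [488.4, 265.0, 182.7]
ee_rot: [0.986, -0.169, 0.0, 0.0]
contact_force: [-0.4, -0.3, 0.3]
gripper_width: 85.1
```

```bash
python3 - <<'E'
from ov import *
s=arm.read_state();print(s["position"],s["ee_rot"],s["joints"].round(2))
S=arm.get_image("scene");T=arm.get_image("top")
c=s["position"][:2]
C=func((488.5,264.5),11)
draw(S,C,"g1a.png",(320,110,400,220),5);draw(T,C,"g1b.png",(120,190,200,270),5)
a=cv2.imread("pics/g1a.png");b=cv2.imread("pics/g1b.png");h=min(len(a),len(b));cv2.imwrite("pics/g1.png",np.hstack([a[-h:],b[:h]]))
E
```

```text
[488.3835413  265.01901088 182.67964529] [ 9.85572052e-01 -1.69256192e-01  2.64698558e-04  3.07727547e-05] [ 0.79  0.39 -0.33  0.   -0.86  0.44]
```

View pics/g1.png

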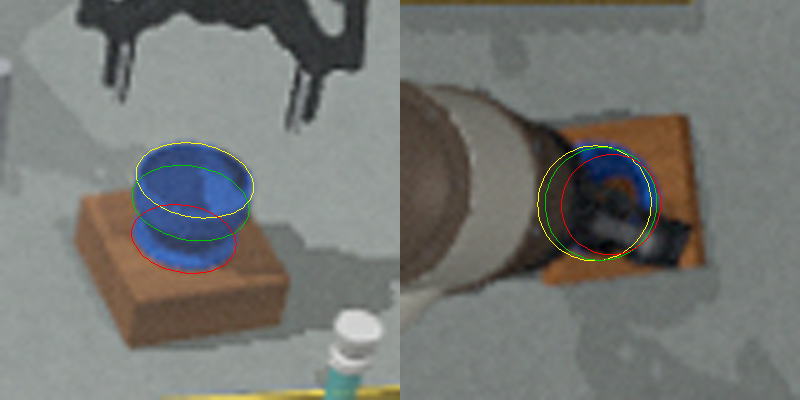

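Call:
apply_moves --increments '[[[0,0,0.35,0,0,0,1],[0,0,0.66,0,0,0,1],[0,0,0.66,0,0,0,1],[0,0,0.66,0,0,0,1],[0,0,0.66,0,0,0,0.7],[0,0,0.66,0,0,0,0.5],[0,0,0.66,0,0,0,0.3],[0,0,0.66,0,0,0,0.1],[0,0,0.66,0,0,0,-0.2],[0,0,0.66,0,0,0,-0.2]]]'

```text
clock: 4.8
position: [489.7, 264.6, 118.9]
ee_rot: [0.985, -0.17, 0.002, -0.002]
contact_force: [-2.0, 0.4, 7.2]
gripper_width: 62.2
```

```bash
python3 - <<'E'
from ov import *
s=arm.read_state();print(s["position"],s["ee_rot"],s["contact_force"],s["gripper_width"],s["wrist_torque"])
S=arm.get_image("scene");
draw(S,[],"g2.png",(320,110,400,220),6)
E
```

```text
[489.72771932 264.62657786 118.8797531 ] [ 0.98545463 -0.16992271  0.00159367 -0.00170538] [-1.98676841  0.38983621  7.24774294] 62.16497800420721 [0.06900848 0.5586483  0.0733695 ]
```

View pics/g2.png

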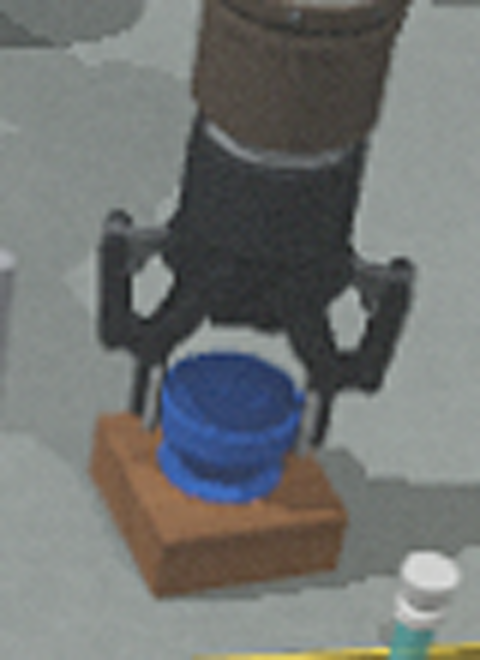

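Call:
apply_moves --increments '[[[0,0,-0.1,0,0,0,-0.4],[0,0,-0.3,0,0,0,-0.4],[0,0,-0.6,0,0,0,-0.4],[0,0,-0.95,0,0,0,-0.4]]]'

```text
clock: 5.25
position: [488.3, 263.2, 212.3]
ee_rot: [0.985, -0.171, -0.0, 0.001]
contact_force: [0.2, -0.2, 0.1]
gripper_width: 62.3
```

Call:
apply_moves --increments '[[[0,0,-0.3,0,0,0,-0.4],[0.1,0.1,-0.6,0,0,0,-0.4],[0.3,0.25,-0.8,0,0,0,-0.4],[0.6,0.45,-0.8,0,0,0,-0.4],[0.85,0.62,-0.8,0,0,0,-0.4]]]'

```text
clock: 5.75
position: [548.6, 175.7, 293.5]
ee_rot: [0.985, -0.17, 0.001, -0.001]
contact_force: [0.1, 0.0, -0.1]
gripper_width: 62.4
```

Call:
apply_moves --increments '[[[0.3,0.22,0,0,0,0,-0.4],[0.6,0.45,0,0,0,0,-0.4],[0.85,0.62,0,0,0,0,-0.4]]]'

```text
clock: 6.05
position: [607.7, 87.8, 292.3]
ee_rot: [0.985, -0.171, 0.001, -0.0]
contact_force: [-0.6, 0.0, 0.0]
gripper_width: 61.9
```

Call:
apply_moves --increments '[[[0.3,0.22,0,0,0,0,-0.4],[0.6,0.45,0,0,0,0,-0.4],[0.86,0.62,0,0,0,0,-0.4],[0.86,0.62,0,0,0,0,-0.4],[0.86,0.62,0,0,0,0,-0.4]]]'

```text
clock: 6.55
position: [667.2, 1.7, 291.4]
ee_rot: [0.985, -0.171, -0.0, -0.0]
contact_force: [0.6, 0.1, -0.1]
gripper_width: 62.5
```

```bash
cat > look.py <<'E'
from ov import *
s=arm.read_state();print(s["clock"],s["position"].round(1),s["ee_rot"].round(4),s["contact_force"].round(1),round(s["gripper_width"],1),s["joints"].round(2))
S=arm.get_image("scene");T=arm.get_image("top");pickle.dump((S,T),open("last.pkl","wb"))
E
cat look.py - > a.py <<'E'
c=s["position"][:2]
C=jarc((667.8,2.5),np.radians(38.4))+func(c,s["position"][2]-108)
draw(S,C,"g3a.png",(220,110,320,230),5);draw(T,C,"g3b.png",(200,110,290,210),5)
a=cv2.imread("pics/g3a.png");b=cv2.imread("pics/g3b.png");h=min(len(a),len(b));cv2.imwrite("pics/g3.png",np.hstack([a[:h],b[:h]]))
E
python3 a.py
```

```text
6.55 [667.2   1.7 291.4] [ 9.852e-01 -1.714e-01 -1.000e-04 -1.000e-04] [ 0.6  0.1 -0.1] 62.5 [ 0.24  0.46  0.1  -0.   -1.21  0.98]
```

View pics/g3.png

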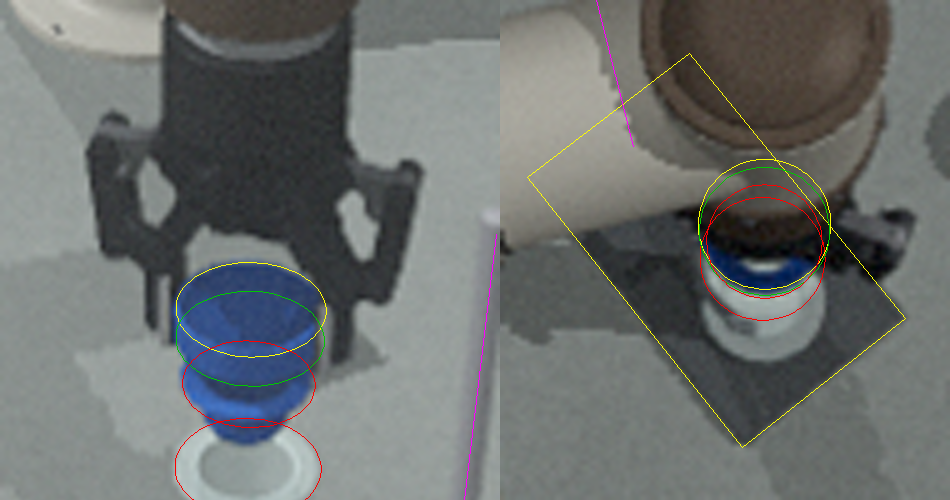

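```bash
python3 - <<'E'
from ov import *
S,T=pickle.load(open("last.pkl","rb"))
C=jarc((667.8,2.5),np.radians(38.4))
draw(S,C,"f1.png",(150,0,450,260),2.6);draw(T,C,"f2.png",(100,60,400,384),1.8)
E
```

```text
(no output)
```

View pics/f1.png

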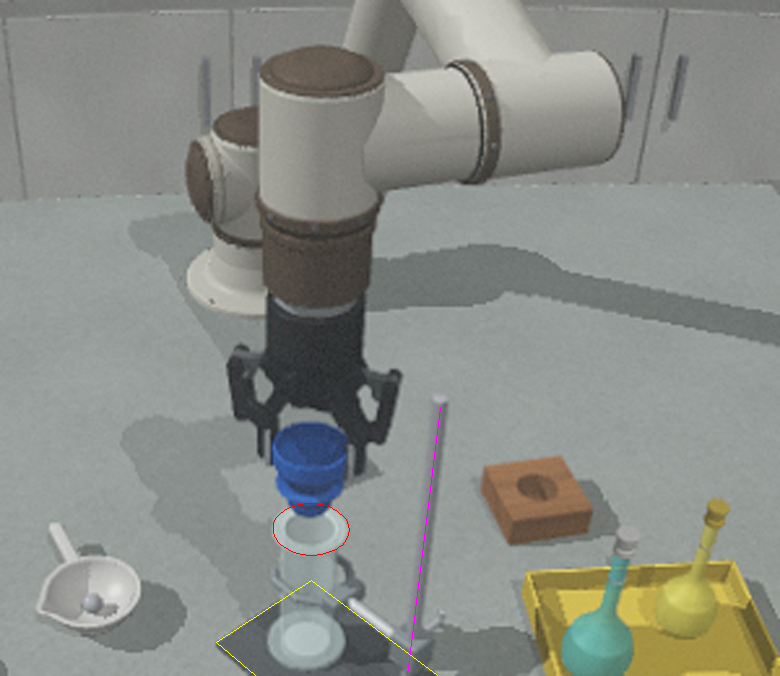

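View pics/f2.png

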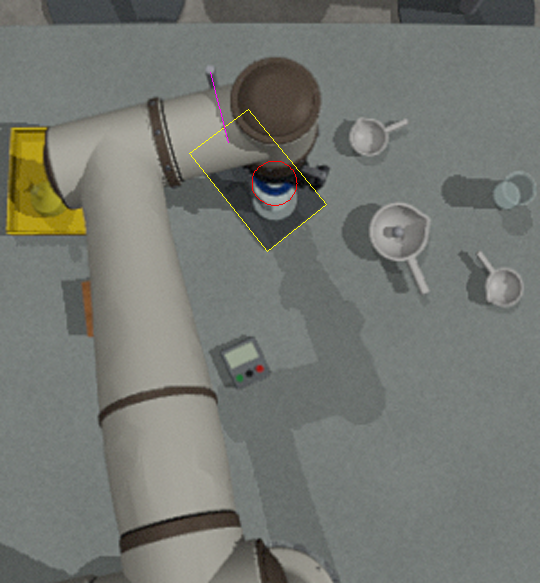

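Call:
apply_moves --increments '[[[0,-0.01,0.1,0,0,0,-0.4],[0,-0.01,0.2,0,0,0,-0.4],[0,-0.01,0.3,0,0,0,-0.4],[0,-0.01,0.38,0,0,0,-0.4],[0,-0.01,0.44,0,0,0,-0.4],[0,-0.01,0.46,0,0,0,-0.4]]]'

```text
clock: 7.25
position: [667.4, 3.3, 243.9]
ee_rot: [0.985, -0.171, -0.001, 0.0]
contact_force: [-0.2, 0.3, 1.1]
gripper_width: 61.8
```

```bash
cat > a.py <<'E'
exec(open("look.py").read())
c=s["position"][:2]
C=jarc((667.8,2.5),np.radians(38.4))+func(c,s["position"][2]-108)
import sys
n=sys.argv[1]
draw(S,C,n+"a.png",(220,110,320,230),5);draw(T,C,n+"b.png",(200,110,290,210),5)
a=cv2.imread(f"pics/{n}a.png");b=cv2.imread(f"pics/{n}b.png");h=min(len(a),len(b));cv2.imwrite(f"pics/{n}.png",np.hstack([a[:h],b[:h]]))
E
python3 a.py g4
```

```text
7.25 [667.4   3.3 243.9] [ 9.854e-01 -1.705e-01 -9.000e-04  3.000e-04] [-0.2  0.3  1.1] 61.8 [ 0.25  0.5   0.04 -0.   -1.11  0.98]
```

View pics/g4.png

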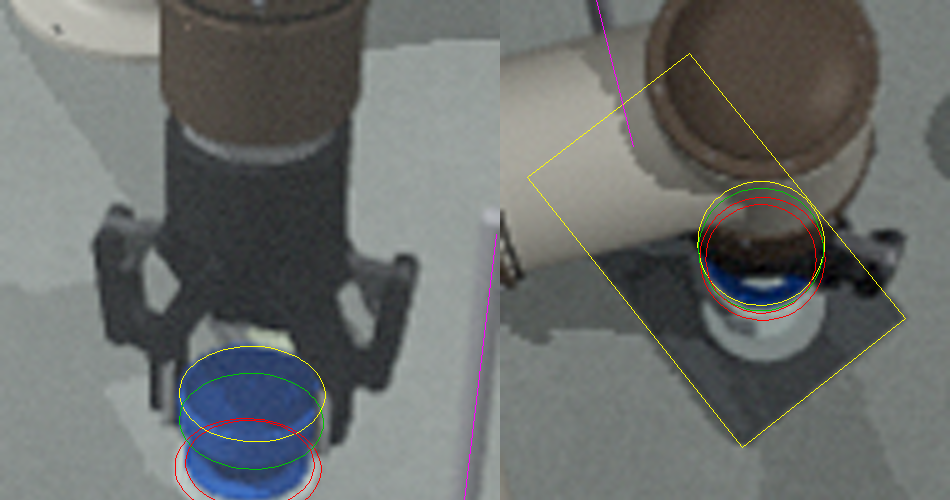

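Call:
apply_moves --increments '[[[0,0,0.01,0,0,0,-0.4],[0,0,0.02,0,0,0,-0.4],[0,0,0.02,0,0,0,-0.4]]]'

```text
clock: 7.65
position: [667.7, 3.3, 243.3]
ee_rot: [0.985, -0.171, 0.0, -0.0]
contact_force: [-0.4, -0.4, -1.2]
gripper_width: 62.2
```

Call:
apply_moves --increments '[[[0,0,0.01,0,0,0,-0.4],[0,0,0.02,0,0,0,-0.4],[0,0,0.02,0,0,0,-0.4]]]'

```text
clock: 7.95
position: [667.8, 3.3, 242.0]
ee_rot: [0.985, -0.17, 0.0, -0.0]
contact_force: [-1.1, -0.7, 3.7]
gripper_width: 62.2
```

Call:
apply_moves --increments '[[[0,0,0.01,0,0,0,-0.4],[0,0,0.01,0,0,0,-0.4],[0,0,0.01,0,0,0,1],[0,0,0.01,0,0,0,1],[0,0,0.01,0,0,0,1],[0,0,0.01,0,0,0,1],[0,0,0.01,0,0,0,1],[0,0,0.01,0,0,0,1]]]'

```text
clock: 8.75
position: [667.7, 3.3, 239.9]
ee_rot: [0.985, -0.171, -0.0, 0.0]
contact_force: [0.2, -0.1, -0.3]
gripper_width: 85.2
```

```bash
python3 a.py g5
```

```text
8.75 [667.7   3.3 239.9] [ 9.853e-01 -1.706e-01 -2.000e-04  1.000e-04] [ 0.2 -0.1 -0.3] 85.2 [ 0.25  0.5   0.03  0.   -1.1   0.98]
```

View pics/g5.png

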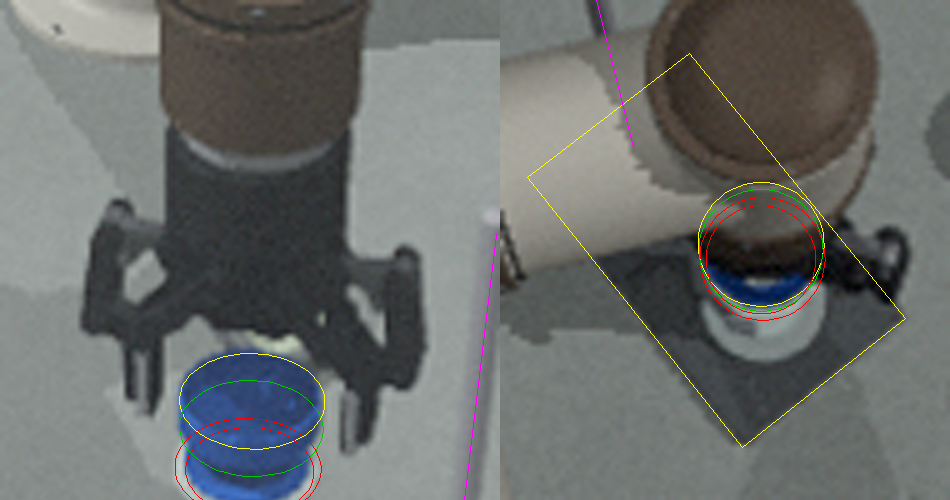

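Call:
apply_moves --increments '[[[0,0,-0.2,0,0,0,1],[0,0,-0.6,0,0,0,1],[0,0,-0.8,0,0,0,1],[0,0,-0.8,0,0,0,1]]]'

```text
clock: 9.25
position: [668.9, 3.3, 324.8]
ee_rot: [0.985, -0.17, 0.004, -0.001]
contact_force: [0.2, -0.5, 0.2]
gripper_width: 85.5
```

```bash
python3 - <<'E'
from h import *
s=arm.read_state();print(s["position"].round(1),s["ee_rot"].round(4))
q=s["ee_rot"];th=2*np.arctan2(q[1],q[0]);p=s["position"][:2]
c=np.array([610.5,-201]);ph=np.radians(-157.6);g=c+88*np.array([np.cos(ph),np.sin(ph)]);print("grip",g,np.degrees(th))
d=(g-p)/5;turn=((th-ph)%(2*np.pi))/5;print("turn/call",turn,turn/.5)
for i in range(5):
    t=th-i*turn;print(np.round([d@[np.cos(t),np.sin(t)]/100,d@[np.sin(t),-np.cos(t)]/100],3))
E
```

```text
[668.9   3.3 324.8] [ 0.9854 -0.1704  0.0041 -0.0011]
grip [ 529.13994904 -234.53419312] -19.61793294748823
turn/call 0.4816482757547836 0.9632965515095672
[-0.104  0.542]
[0.159 0.528]
[0.386 0.394]
[0.525 0.171]
[ 0.544 -0.092]
```

Call:
apply_moves --increments '[[[-0.03,0.14,0,0,0,0.25,1],[-0.05,0.27,0,0,0,0.5,1],[-0.08,0.41,0,0,0,0.75,1],[-0.104,0.542,0,0,0,0.963,1]]]'

```text
clock: 9.65
position: [638.9, -44.6, 318.9]
ee_rot: [0.915, -0.403, -0.001, 0.0]
contact_force: [1.2, 0.1, 0.6]
gripper_width: 85.4
```

Call:
apply_moves --increments '[[[0.04,0.13,0,0,0,0.25,1],[0.08,0.26,0,0,0,0.5,1],[0.12,0.4,0,0,0,0.75,1],[0.159,0.528,0,0,0,0.963,1]]]'

```text
clock: 10.05
position: [611.0, -92.2, 319.0]
ee_rot: [0.793, -0.609, -0.001, 0.0]
contact_force: [0.4, 0.0, -0.0]
gripper_width: 85.7
```

Call:
apply_moves --increments '[[[0.1,0.1,0,0,0,0.25,1],[0.19,0.2,0,0,0,0.5,1],[0.29,0.3,0,0,0,0.75,1],[0.386,0.394,0,0,0,0.963,1]]]'

```text
clock: 10.45
position: [583.0, -139.7, 319.0]
ee_rot: [-0.625, 0.781, 0.001, -0.001]
contact_force: [0.0, -0.7, -0.2]
gripper_width: 85.4
```

Call:
apply_moves --increments '[[[0.13,0.04,0.1,0,0,0.25,1],[0.26,0.09,0.3,0,0,0.5,1],[0.39,0.13,0.5,0,0,0.75,1],[0.525,0.171,0.6,0,0,0.963,1]]]'

```text
clock: 10.85
position: [554.2, -187.1, 257.2]
ee_rot: [-0.42, 0.907, 0.001, -0.002]
contact_force: [-0.3, 0.1, 0.9]
gripper_width: 85.5
```

Call:
apply_moves --increments '[[[0.14,-0.02,0.2,0,0,0.25,1],[0.27,-0.05,0.4,0,0,0.5,1],[0.41,-0.07,0.5,0,0,0.75,1],[0.544,-0.092,0.6,0,0,0.963,1],[0.544,-0.092,0.6,0,0,0.963,1],[0.544,-0.092,0.6,0,0,0.963,1]]]'

```text
clock: 11.45
position: [527.8, -234.5, 199.7]
ee_rot: [-0.195, 0.981, 0.0, -0.0]
contact_force: [0.4, -0.2, 0.3]
gripper_width: 85.3
```

```bash
cat look.py - > b.py <<'E'
C=jarc((667.8,2.5),np.radians(38.4))+func((667.8,2.5),134)+dishc((610.5,-201),np.radians(-67.7))
draw(S,C,"h1a.png",(130,110,320,260),4);draw(T,C,"h1b.png",(225,110,365,250),4)
E
python3 b.py
```

```text
11.45 [ 527.8 -234.5  199.7] [-1.952e-01  9.808e-01  1.000e-04 -4.000e-04] [ 0.4 -0.2  0.3] 85.3 [-0.14  0.4  -0.25  0.   -0.92 -1.04]
```

View pics/h1a.png

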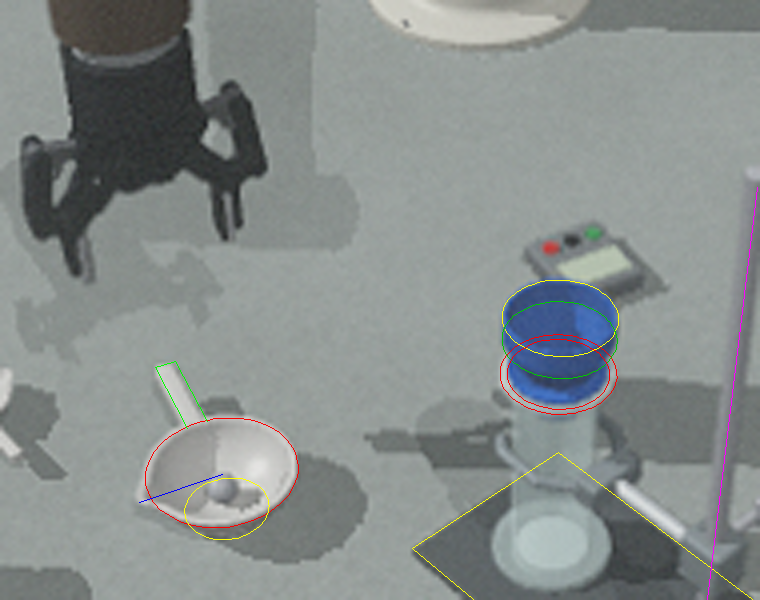

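View pics/h1b.png

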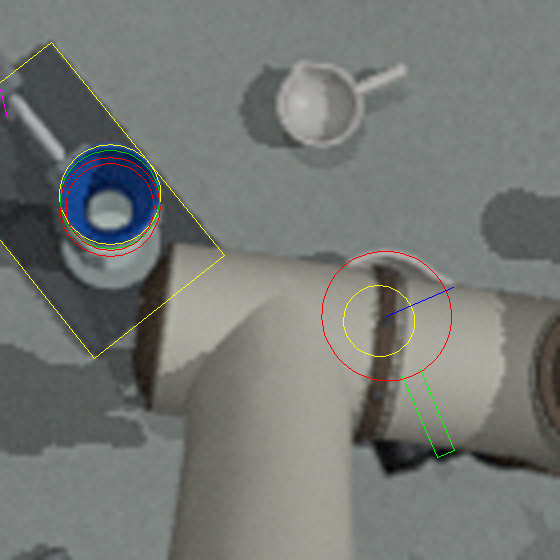

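Call:
apply_moves --increments '[[[-0.01,0,0.3,0,0,0,1],[-0.01,0,0.6,0,0,0,1],[-0.01,0,0.8,0,0,0,1],[-0.01,0,0.9,0,0,0,1]]]'

```text
clock: 11.95
position: [528.6, -233.4, 108.7]
ee_rot: [-0.195, 0.981, 0.0, -0.001]
contact_force: [0.2, 0.5, -0.2]
gripper_width: 85.4
```

Call:
apply_moves --increments '[[[0,0,0.1,0,0,0,1],[0,0,0.2,0,0,0,0.8],[0,0,0.27,0,0,0,0.4],[0,0,0.27,0,0,0,0],[0,0,0.27,0,0,0,-0.2],[0,0,0.27,0,0,0,-0.4],[0,0,0.27,0,0,0,-0.4]]]'

```text
clock: 12.65
position: [529.2, -234.2, 83.7]
ee_rot: [-0.194, 0.981, -0.0, 0.001]
contact_force: [-0.1, 0.1, -0.0]
gripper_width: 26.0
```

```bash
cat look.py - > b.py <<'E'
import sys
n=sys.argv[1]
C=dishc((610.5,-201),np.radians(-67.7))
draw(S,C,n+"a.png",(130,170,230,260),6);draw(T,C,n+"b.png",(285,150,365,240),6)
E
python3 b.py h2
```

```text
12.65 [ 529.2 -234.2   83.7] [-1.944e-01  9.809e-01 -2.000e-04  6.000e-04] [-0.1  0.1 -0. ] 26.0 [-0.14  0.55 -0.36  0.   -0.66 -1.04]
```

View pics/h2a.png

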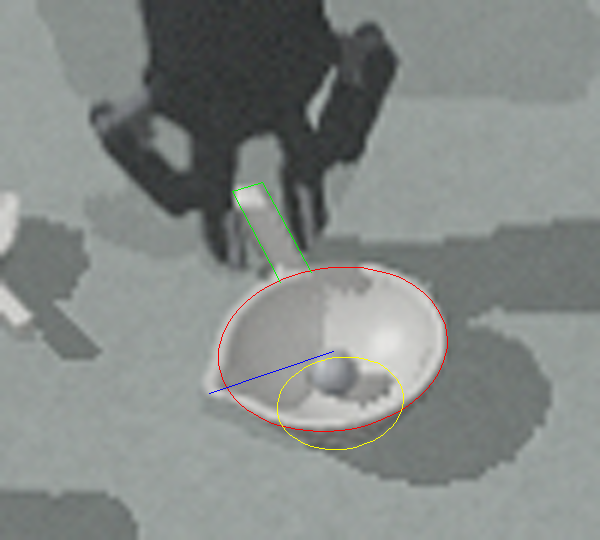

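View pics/h2b.png

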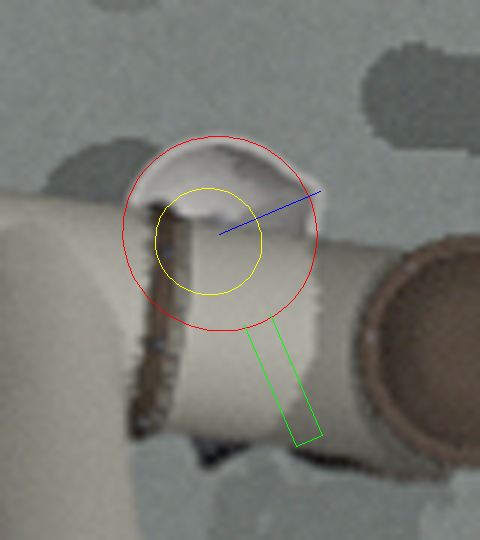

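Call:
apply_moves --increments '[[[0,0,0.01,0,0,0,-0.43],[0,0,0.02,0,0,0,-0.47],[0,0,0.02,0,0,0,-0.5],[0,0,0.02,0,0,0,-0.53],[0,0,0.02,0,0,0,-0.56],[0,0,0.02,0,0,0,-0.59],[0,0,0.02,0,0,0,-0.61],[0,0,0.02,0,0,0,-0.63],[0,0,0.02,0,0,0,-0.65],[0,0,0.02,0,0,0,-0.67]]]'

```text
clock: 13.75
position: [528.8, -234.2, 81.1]
ee_rot: [-0.194, 0.981, -0.0, 0.0]
contact_force: [-0.4, -0.8, 0.5]
gripper_width: 14.1
```

Call:
apply_moves --increments '[[[0,0,0,0,0,0,-0.69],[0,0,0,0,0,0,-0.71],[0,0,0,0,0,0,-0.73],[0,0,0,0,0,0,-0.76],[0,0,0,0,0,0,-0.8],[0,0,0,0,0,0,-0.9],[0,0,0,0,0,0,-1],[0,0,0,0,0,0,-1],[0,0,0,0,0,0,-1]]]'

```text
clock: 14.65
position: [528.9, -234.2, 81.2]
ee_rot: [-0.194, 0.981, -0.0, 0.0]
contact_force: [0.1, -1.9, 2.3]
gripper_width: 12.8
```

```bash
python3 b.py h3
```

```text
14.65 [ 528.9 -234.2   81.2] [-1.944e-01  9.809e-01 -1.000e-04  1.000e-04] [ 0.1 -1.9  2.3] 12.8 [-0.14  0.56 -0.36  0.   -0.66 -1.04]
```

View pics/h3a.png

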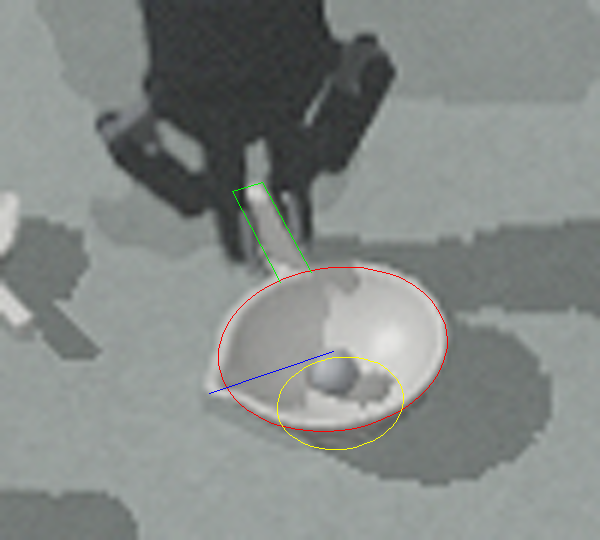

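Call:
apply_moves --increments '[[[0,0,-0.01,0,0,0,-1],[0,0,-0.02,0,0,0,-1],[0,0,-0.04,0,0,0,-1],[0,0,-0.07,0,0,0,-1],[0,0,-0.11,0,0,0,-1],[0,0,-0.15,0,0,0,-1],[0,0,-0.18,0,0,0,-1],[0,0,-0.2,0,0,0,-1],[0,0,-0.2,0,0,0,-1]]]'

```text
clock: 15.65
position: [529.0, -234.2, 101.6]
ee_rot: [-0.194, 0.981, -0.0, 0.0]
contact_force: [0.4, 0.4, -1.5]
gripper_width: 13.0
```

```bash
sed -i 's/C=dishc.*/C=dishc((610.5,-201),np.radians(-67.7),s["position"][2]-81)/' b.py; python3 b.py h4
```

```text
15.65 [ 529.  -234.2  101.6] [-1.944e-01  9.809e-01 -2.000e-04  4.000e-04] [ 0.4  0.4 -1.5] 13.0 [-0.14  0.53 -0.34  0.   -0.7  -1.04]
```

View pics/h4a.png

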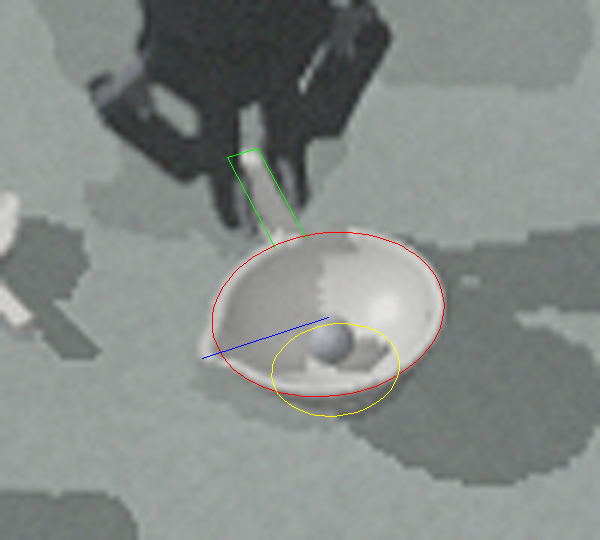

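Call:
apply_moves --increments '[[[0,0,-0.02,0,0,0,-1],[0,0,-0.05,0,0,0,-1],[0,0,-0.1,0,0,0,-1],[0,0,-0.17,0,0,0,-1],[0,0,-0.26,0,0,0,-1],[0,0,-0.37,0,0,0,-1],[0,0,-0.49,0,0,0,-1],[0,0,-0.61,0,0,0,-1],[0,0,-0.73,0,0,0,-1],[0,0,-0.85,0,0,0,-1]]]'

```text
clock: 16.75
position: [528.8, -234.1, 187.4]
ee_rot: [-0.194, 0.981, -0.0, 0.0]
contact_force: [0.8, -0.0, -1.5]
gripper_width: 13.0
```

Call:
apply_moves --increments '[[[0,0,-0.12,0,0,0,-1],[0,0,-0.24,0,0,0,-1],[0,0,-0.36,0,0,0,-1],[0,0,-0.48,0,0,0,-1],[0,0,-0.6,0,0,0,-1],[0,0,-0.72,0,0,0,-1],[0,0,-0.82,0,0,0,-1],[0,0,-0.9,0,0,0,-1],[0,0,-0.96,0,0,0,-1],[0,0,-1,0,0,0,-1]]]'

```text
clock: 17.75
position: [528.8, -234.1, 286.6]
ee_rot: [-0.194, 0.981, -0.0, 0.0]
contact_force: [-0.0, 0.7, -1.9]
gripper_width: 12.8
```

Call:
apply_moves --increments '[[[0,0,-0.03,0,0,0,-1],[0,0,-0.06,0,0,0,-1],[0,0,-0.09,0,0,0,-1],[0,0,-0.12,0,0,0,-1],[0,0,-0.15,0,0,0,-1],[0,0,-0.17,0,0,0,-1],[0,0,-0.18,0,0,0,-1],[0,0,-0.18,0,0,0,-1]]]'

```text
clock: 18.55
position: [528.9, -234.1, 304.3]
ee_rot: [-0.194, 0.981, -0.0, 0.0]
contact_force: [-0.0, 0.1, -1.8]
gripper_width: 12.9
```

```bash
sed -i 's/(130,170,230,260)/(130,100,240,220)/;s/(285,150,365,240),6/(285,150,385,250),5/' b.py; sed -i 's/^draw(S,C,n+"a.png",\(.*\),6);/draw(S,C,n+"a.png",\1,5);/' b.py; python3 b.py h5
python3 - <<'E'
from h import *
s=arm.read_state()
# plan
yaw=np.radians(38.4);u=np.array([np.cos(yaw),np.sin(yaw)])
c=np.array([667.8,2.5])-55*u; hd=np.array([u[1],-u[0]])
g0=np.array([529,-234.2]);c0=np.array([610.5,-201])
q=s["ee_rot"];th=2*np.arctan2(q[1],q[0])
# rel of dish centre in tool frame
print("final centre",c,"handle dist",np.linalg.norm(g0-c0))
E
```

```text
18.55 [ 528.9 -234.1  304.3] [-1.944e-01  9.809e-01 -1.000e-04  1.000e-04] [-0.   0.1 -1.8] 12.9 [-0.14  0.31 -0.11  0.   -1.16 -1.04]
final centre [624.69685985 -31.66312792] handle dist 88.00278404686979
```

View pics/h5a.png

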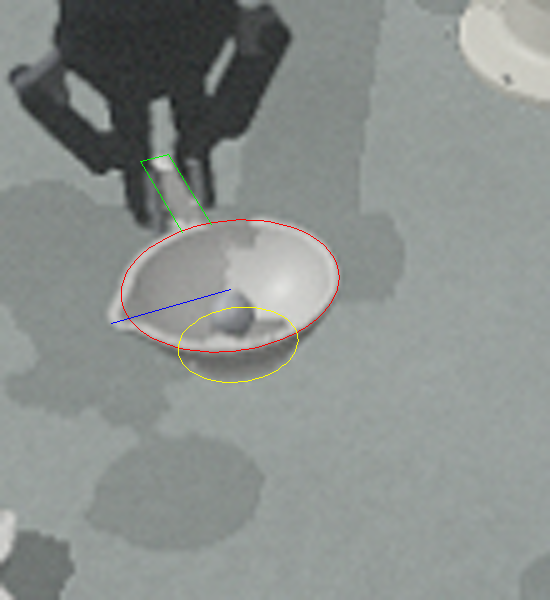

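View pics/h5b.png

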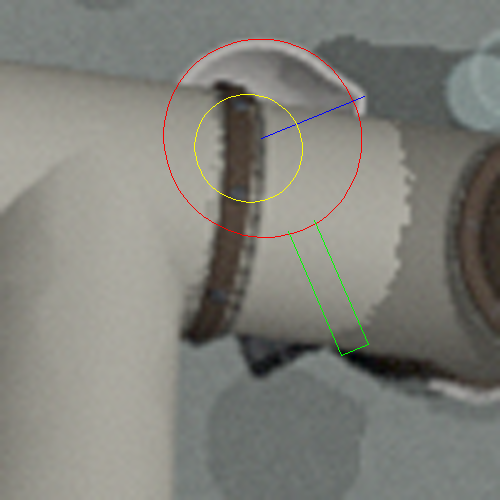

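```bash
python3 - <<'E'
from h import *
st=arm.read_state();q=st["ee_rot"];th0=2*np.arctan2(q[1],q[0])-2*np.pi
p0=np.array([528.9,-234.1]);hd=lambda t:np.array([np.cos(t),np.sin(t)])
c0=p0-88*hd(th0);yaw=np.radians(38.4);u=hd(yaw);c1=np.array([667.8,2.5])-55*u;th1=yaw-np.pi/2
print(c0,c1,np.degrees([th0,th1]))
def s(t):
    T=5;r=1.;v=1/(T-r)
    if t<r:return v*t*t/2/r
    if t>T-r:return 1-v*(T-t)**2/2/r
    return v*(t-r/2)
P=lambda t:(lambda x:(c0+(c1-c0)*x+88*hd(th0+(th1-th0)*x),th0+(th1-th0)*x))(s(t))
for k in range(5):
    pp,th=P(k);x=hd(th);y=np.array([np.sin(th),-np.cos(th)])
    print(str([[round(float((P(k+i/10)[0]-pp)@x/100),3),round(float((P(k+i/10)[0]-pp)@y/100),3),0,0,0,round(float(-(P(k+i/10)[1]-th)/.5),3),-1] for i in range(1,11)]).replace(" ",""))
E
```

```text
[ 610.25037005 -200.54232885] [624.69685985 -31.66312792] [-157.5834652  -51.6      ]
[[-0.001,-0.0,0,0,0,-0.005,-1],[-0.004,-0.001,0,0,0,-0.018,-1],[-0.009,-0.001,0,0,0,-0.042,-1],[-0.016,-0.002,0,0,0,-0.074,-1],[-0.026,-0.004,0,0,0,-0.116,-1],[-0.038,-0.005,0,0,0,-0.166,-1],[-0.053,-0.007,0,0,0,-0.227,-1],[-0.072,-0.009,0,0,0,-0.296,-1],[-0.094,-0.011,0,0,0,-0.375,-1],[-0.121,-0.013,0,0,0,-0.462,-1]]
[[-0.028,-0.008,0,0,0,-0.092,-1],[-0.059,-0.017,0,0,0,-0.185,-1],[-0.091,-0.025,0,0,0,-0.277,-1],[-0.125,-0.033,0,0,0,-0.37,-1],[-0.161,-0.041,0,0,0,-0.462,-1],[-0.199,-0.048,0,0,0,-0.555,-1],[-0.239,-0.055,0,0,0,-0.647,-1],[-0.28,-0.061,0,0,0,-0.74,-1],[-0.323,-0.066,0,0,0,-0.832,-1],[-0.368,-0.071,0,0,0,-0.925,-1]]
[[-0.04,-0.024,0,0,0,-0.092,-1],[-0.082,-0.048,0,0,0,-0.185,-1],[-0.126,-0.072,0,0,0,-0.277,-1],[-0.171,-0.096,0,0,0,-0.37,-1],[-0.219,-0.119,0,0,0,-0.462,-1],[-0.268,-0.142,0,0,0,-0.555,-1],[-0.319,-0.164,0,0,0,-0.647,-1],[-0.372,-0.186,0,0,0,-0.74,-1],[-0.426,-0.207,0,0,0,-0.832,-1],[-0.483,-0.227,0,0,0,-0.925,-1]]
[[-0.043,-0.043,0,0,0,-0.092,-1],[-0.088,-0.087,0,0,0,-0.185,-1],[-0.135,-0.13,0,0,0,-0.277,-1],[-0.184,-0.172,0,0,0,-0.37,-1],[-0.235,-0.215,0,0,0,-0.462,-1],[-0.287,-0.257,0,0,0,-0.555,-1],[-0.342,-0.298,0,0,0,-0.647,-1],[-0.398,-0.339,0,0,0,-0.74,-1],[-0.456,-0.379,0,0,0,-0.832,-1],[-0.515,-0.419,0,0,0,-0.925,-1]]
[[-0.036,-0.059,0,0,0,-0.088,-1],[-0.069,-0.111,0,0,0,-0.166,-1],[-0.1,-0.158,0,0,0,-0.236,-1],[-0.127,-0.198,0,0,0,-0.296,-1],[-0.151,-0.231,0,0,0,-0.347,-1],[-0.171,-0.259,0,0,0,-0.388,-1],[-0.186,-0.28,0,0,0,-0.421,-1],[-0.198,-0.296,0,0,0,-0.444,-1],[-0.205,-0.305,0,0,0,-0.458,-1],[-0.207,-0.308,0,0,0,-0.462,-1]]
```

Call:
apply_moves --increments '[[[-0.001,0,0,0,0,-0.005,-1],[-0.004,-0.001,0,0,0,-0.018,-1],[-0.009,-0.001,0,0,0,-0.042,-1],[-0.016,-0.002,0,0,0,-0.074,-1],[-0.026,-0.004,0,0,0,-0.116,-1],[-0.038,-0.005,0,0,0,-0.166,-1],[-0.053,-0.007,0,0,0,-0.227,-1],[-0.072,-0.009,0,0,0,-0.296,-1],[-0.094,-0.011,0,0,0,-0.375,-1],[-0.121,-0.013,0,0,0,-0.462,-1]]]'

```text
clock: 19.65
position: [540.7, -230.7, 304.1]
ee_rot: [-0.308, 0.952, -0.0, 0.0]
contact_force: [0.1, -0.9, -2.1]
gripper_width: 13.1
```

Call:
apply_moves --increments '[[[-0.028,-0.008,0,0,0,-0.092,-1],[-0.059,-0.017,0,0,0,-0.185,-1],[-0.091,-0.025,0,0,0,-0.277,-1],[-0.125,-0.033,0,0,0,-0.37,-1],[-0.161,-0.041,0,0,0,-0.462,-1],[-0.199,-0.048,0,0,0,-0.555,-1],[-0.239,-0.055,0,0,0,-0.647,-1],[-0.28,-0.061,0,0,0,-0.74,-1],[-0.323,-0.066,0,0,0,-0.832,-1],[-0.368,-0.071,0,0,0,-0.925,-1]]]'

```text
clock: 20.65
position: [574.9, -215.0, 304.1]
ee_rot: [-0.518, 0.856, -0.0, 0.0]
contact_force: [-0.7, -0.1, -1.8]
gripper_width: 13.2
```

Call:
apply_moves --increments '[[[-0.04,-0.024,0,0,0,-0.092,-1],[-0.082,-0.048,0,0,0,-0.185,-1],[-0.126,-0.072,0,0,0,-0.277,-1],[-0.171,-0.096,0,0,0,-0.37,-1],[-0.219,-0.119,0,0,0,-0.462,-1],[-0.268,-0.142,0,0,0,-0.555,-1],[-0.319,-0.164,0,0,0,-0.647,-1],[-0.372,-0.186,0,0,0,-0.74,-1],[-0.426,-0.207,0,0,0,-0.832,-1],[-0.483,-0.227,0,0,0,-0.925,-1]]]'

```text
clock: 21.65
position: [617.6, -182.8, 304.1]
ee_rot: [-0.7, 0.714, -0.0, 0.0]
contact_force: [-0.8, -0.1, -2.8]
gripper_width: 12.5
```

```bash
cat look.py - > c.py <<'E'
import sys
n=sys.argv[1]
q=s["ee_rot"];th=2*np.arctan2(q[1],q[0]);c=s["position"][:2]-88*np.array([np.cos(th),np.sin(th)])
print("dish c",c,np.degrees(th+np.pi/2))
C=dishc(c,th+np.pi/2,s["position"][2]-81)+jarc((667.8,2.5),np.radians(38.4))+func((667.8,2.5),134)
draw(S,C,n+"a.png",(150,80,330,260),3.3);draw(T,C,n+"b.png",(200,80,360,240),3.7)
E
python3 c.py i1
```

```text
21.65 [ 617.6 -182.8  304.1] [-6.999e-01  7.143e-01 -2.000e-04  1.000e-04] [-0.8 -0.1 -2.8] 12.5 [-0.04  0.42  0.06  0.   -1.21  0.02]
dish c [619.4009646  -94.81946062] 358.83445589934263
```

View pics/i1a.png

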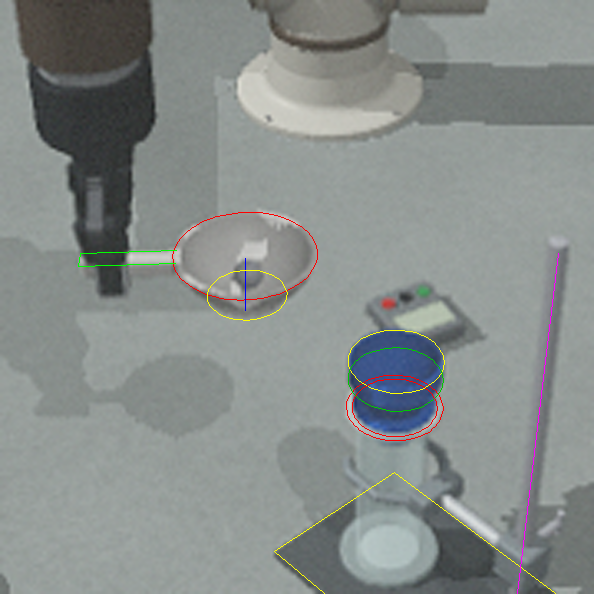

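Dish level and ball centred at about scene (224,162). Overlay matches. Continuing.

Call:
apply_moves --increments '[[[-0.043,-0.043,0,0,0,-0.092,-1],[-0.088,-0.087,0,0,0,-0.185,-1],[-0.135,-0.13,0,0,0,-0.277,-1],[-0.184,-0.172,0,0,0,-0.37,-1],[-0.235,-0.215,0,0,0,-0.462,-1],[-0.287,-0.257,0,0,0,-0.555,-1],[-0.342,-0.298,0,0,0,-0.647,-1],[-0.398,-0.339,0,0,0,-0.74,-1],[-0.456,-0.379,0,0,0,-0.832,-1],[-0.515,-0.419,0,0,0,-0.925,-1]]]'

```text
clock: 22.75
position: [660.5, -132.4, 304.1]
ee_rot: [0.844, -0.536, 0.0, -0.0]
contact_force: [-0.3, -0.3, -2.3]
gripper_width: 12.9
```

Call:
apply_moves --increments '[[[-0.036,-0.059,0,0,0,-0.088,-1],[-0.069,-0.111,0,0,0,-0.166,-1],[-0.1,-0.158,0,0,0,-0.236,-1],[-0.127,-0.198,0,0,0,-0.296,-1],[-0.151,-0.231,0,0,0,-0.347,-1],[-0.171,-0.259,0,0,0,-0.388,-1],[-0.186,-0.28,0,0,0,-0.421,-1],[-0.198,-0.296,0,0,0,-0.444,-1],[-0.205,-0.305,0,0,0,-0.458,-1],[-0.207,-0.308,0,0,0,-0.462,-1]]]'

```text
clock: 23.75
position: [679.4, -100.5, 304.1]
ee_rot: [0.9, -0.435, 0.0, -0.0]
contact_force: [1.4, -0.6, -2.0]
gripper_width: 12.5
```

Call:
apply_moves --increments '[[[0,0,0,0,0,0,-1],[0,0,0,0,0,0,-1],[0,0,0,0,0,0,-1]]]'

```text
clock: 24.05
position: [679.3, -100.7, 304.1]
ee_rot: [0.9, -0.435, 0.0, 0.0]
contact_force: [0.9, 0.0, -1.2]
gripper_width: 12.7
```

```bash
python3 c.py i2
```

```text
24.05 [ 679.3 -100.7  304.1] [ 0.9002 -0.4354  0.      0.    ] [ 0.9  0.  -1.2] 12.7 [ 0.09  0.49  0.18  0.   -1.26  0.58]
dish c [624.6834784  -31.72536167] 38.37924424969616
```

View pics/i2a.png

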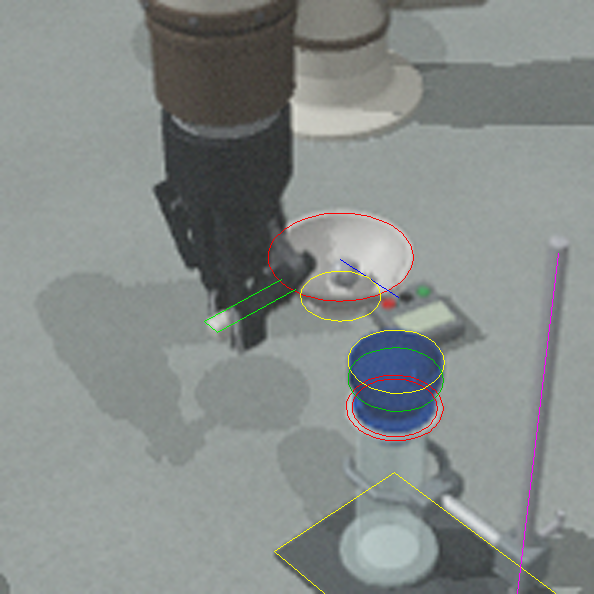

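View pics/i2b.png

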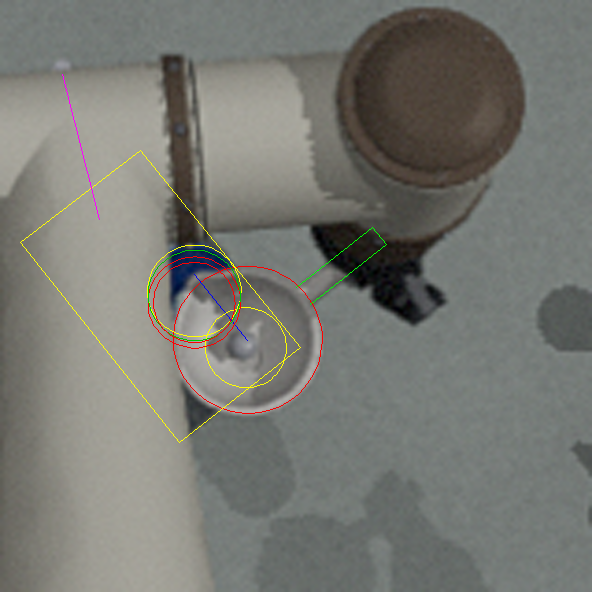

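```bash
python3 - <<'E'
from ov import *
S,T=pickle.load(open("last.pkl","rb"))
C=dishc((624.7,-31.7),np.radians(38.4),223)
bc=circ((624.7,-31.7),240,10)
draw(S,C+[(bc,(255,255,0))],"ja.png",(205,125,305,195),7)
draw(T,C+[(bc,(255,255,0))],"jb.png",(240,140,310,200),8)
E
```

```text
(no output)
```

View pics/ja.png

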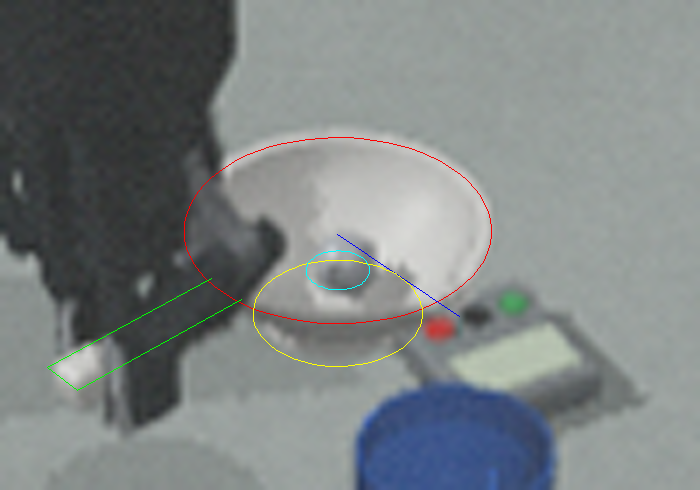

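View pics/jb.png

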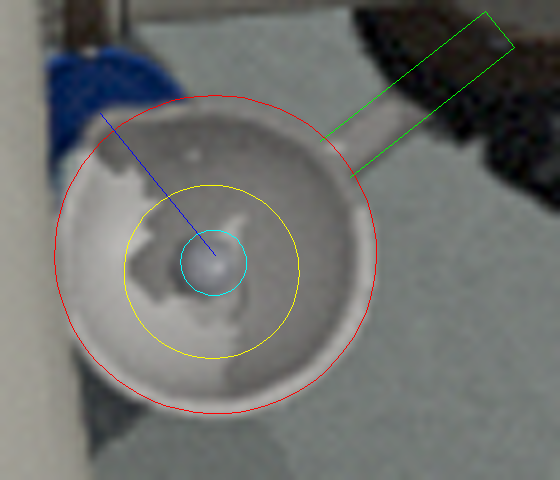

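Call:
apply_moves --increments '[[[0,0,0,0,0,0,-1],[0,0,0,0,0,0,-1],[0,0,0,0,0,0,-1],[0,0,0,0,0,0,-1],[0,0,0,0,0,0,-1]]]'

```text
clock: 24.65
position: [679.4, -100.6, 304.1]
ee_rot: [0.9, -0.435, 0.0, 0.0]
contact_force: [1.3, 0.6, -1.8]
gripper_width: 12.7
```

```bash
cat look.py - > d.py <<'E'
for l in("ball_center","dish_center","dish_lip","funnel_rim"):
    r=[[(d["at"].round(1) if hasattr(d["at"],"round") else np.round(d["at"],1),round(d["conf"],2)) for d in arm.mark_of(l,p)[:2]] for p in (S,T)]
    print(l,r)
for P in((624.7,-31.7,240),(667.8,2.5,254),(667.8,2.5,200)):print(P,proj(S,P).round(1),proj(T,P).round(1))
draw(S,[],"k1.png",(205,125,305,195),7);draw(T,[],"k2.png",(240,140,310,200),8)
E
python3 d.py
```

```text
24.65 [ 679.4 -100.6  304.1] [ 0.9003 -0.4353  0.      0.    ] [ 1.3  0.6 -1.8] 12.7 [ 0.09  0.49  0.18  0.   -1.26  0.58]
ball_center [[(array([254.5, 158.7]), 0.37)], [(array([264.5, 172.9]), 0.52)]]
dish_center [[(array([252.6, 159.9]), 0.82), (array([117.6, 212. ]), 0.78)], [(array([265.7, 171.2]), 0.96), (array([379.8, 218.1]), 0.66)]]
dish_lip [[(array([209.6, 291.3]), 0.8), (array([268.5, 171. ]), 0.7)], [(array([251.1, 153.9]), 0.98), (array([374.3, 228.3]), 0.95)]]
funnel_rim [[(array([268.4, 186.8]), 0.9)], [(array([266.7, 170.8]), 0.58), (array([251.7, 160.9]), 0.54)]]
(624.7, -31.7, 240) [252.8 163.1] [266.2 172.3]
(667.8, 2.5, 254) [270.2 169.7] [252.1 153.7]
(667.8, 2.5, 200) [269.6 188.9] [252.1 158.1]
```

View pics/k1.png

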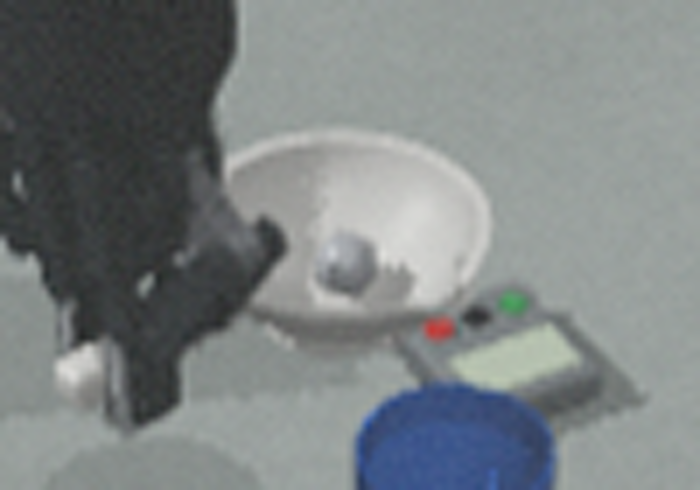

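View pics/k2.png

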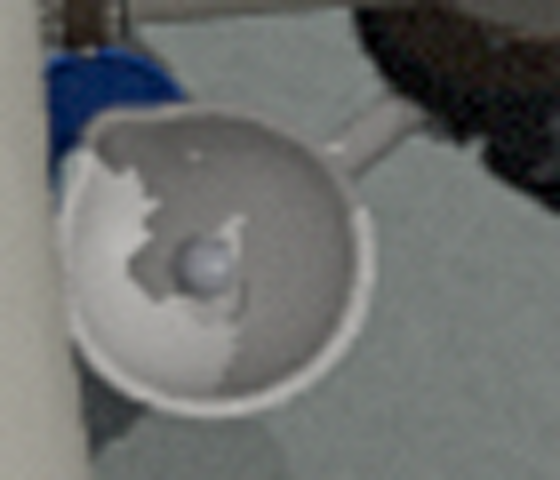

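Call:
apply_moves --increments '[[[0,0,0,0,0,0,-1],[0,0,0,0,0,0,-1],[0,0,0,0,0,0,-1],[0,0,0,0,0,0,-1],[0,0,0,0,0,0,-1],[0,0,0,0,0,0,-1],[0,0,0,0,0,0,-1],[0,0,0,0,0,0,-1],[0,0,0,0,0,0,-1],[0,0,0,0,0,0,-1]]]'

```text
clock: 26.15
position: [679.4, -100.6, 304.1]
ee_rot: [0.9, -0.435, -0.0, 0.0]
contact_force: [0.2, 0.0, -1.6]
gripper_width: 12.6
```

```bash
cp last.pkl prev.pkl; sed -i 's/k1.png/l1.png/;s/k2.png/l2.png/' d.py; python3 d.py | head -2; python3 - <<'E'
import cv2,numpy as np
a=[cv2.imread(f"pics/{n}.png") for n in("l1","l2")]
h=480;cv2.imwrite("pics/l.png",cv2.resize(np.hstack([x[:h,:560] for x in a]),None,fx=.7,fy=.7))
E
```

```text
26.15 [ 679.4 -100.6  304.1] [ 0.9003 -0.4353 -0.      0.    ] [ 0.2  0.  -1.6] 12.6 [ 0.09  0.49  0.18  0.   -1.26  0.58]
ball_center [[(array([253.5, 160.3]), 0.4)], [(array([262.1, 172.1]), 0.46)]]
```

View pics/l.png

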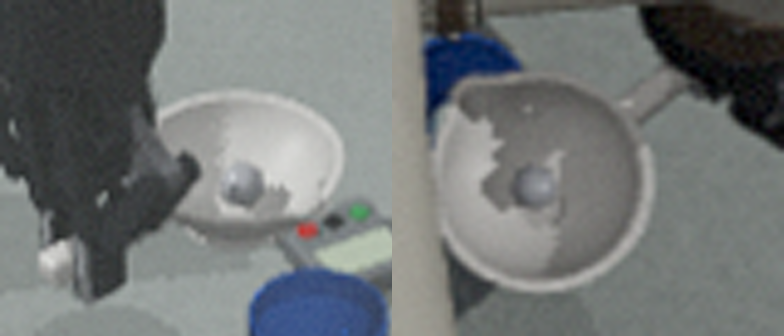

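View pics/l2.png

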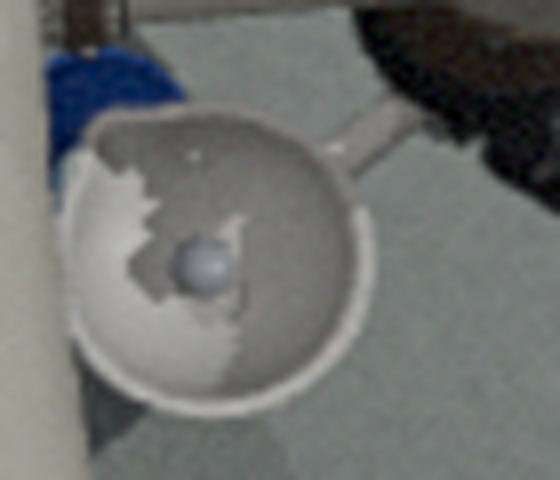

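```bash
python3 -c "
from bench import arm
print(arm.job_done())"
```

```text
the job is handed in; nothing more can be done
None
```

I set the funnel into the jar and let go of it. I then took the dish by its handle, swung it about 106° and held it with the lip over the funnel, and handed the job in at about 26 s of the 64 s allowed. `job_done` gave no verdict, so the result rests on my own checks:

- **Funnel:** after the gripper opened and moved away, the funnel matched the model drawn in its home position in both camera views. It had pressed on the rim with about 4 N just before I let go.
- **Dish:** it was held still. The rim sat about 1 pixel higher at the far side in the scene view than a level dish would, roughly 1° of tilt.
- **Lip:** it pointed along the stand's axis to within a few degrees, about 5 mm off the funnel's axis and about 54 mm above its edge.
- **Ball:** it rested 3–5 mm from the dish's middle. It shifted about 2 mm just after the dish stopped, then stayed put for the last second.
- **Bystanders:** I did not measure the flasks, beaker or timer afterwards. The arm did not touch them on any path I planned.

**Disagreements:** the network's height for the ball in the scene view was 3–4 pixels off my own reading, and two of its lip and funnel-rim detections were look-alikes or wrong. I relied on the model overlays and my own pixel readings instead.

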